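# Raise the feeder barrier and push the tube rack home

## Robot

A 7-joint arm with a two-finger parallel gripper is mounted at the origin on the work surface. World frame = base frame: x ahead of the robot, y to its left, z up, the work surface at z = 0. Lengths are in m, angles in rad, forces in N, time in s.
With the tool pointing down it reaches from about 0.425 to 1.025 m from the base axis. Payload 9.4 kg.
Tool frame: the origin (TCP) lies on the centre line of the jaws, within the pads' length; the fingertips stand 25 mm ahead of it and the grasp point (between the pads) lies 6 mm ahead of it; z points along the fingers, y is the direction in which the jaws open and shut (so a half turn about z gives the same grasp; the last joint's range is limited). The gripper opens to 93 mm and grips with 3 to 60 N. Pads are 15 mm wide; open, the fingers measure 128 mm over their backs; the gripper's body (75 mm by 188 mm) begins 65 mm behind the grasp point.
Start: joints at [-1.378, 0.599, -0.003, 1.599, 0.002, 0.943, -0.08], TCP at [0.193, 0.699, 0.244] pointing down, gripper open.
Joint ranges: [-2.57, 2.57], [-0.35, 1.97], [-1.29, 1.29], [0.11, 2.56], [-1.05, 4.19], [0.11, 1.86], [-2.63, 2.63]. Speed limits (rad/s): [2.22, 2.22, 3.01, 3.01, 3.14, 3.14, 3.14].

## Interface

Orientations are given as a rotation vector (axis times angle).
In Python, from bench import env, imaging, order gives the robot as it stands. The module is installed in compiled form; this text tells all that it offers.
- The arm moves only by the shell command python3 -m creep 'ROWS'. ROWS is JSON, a list of rows, each a list of 5 numbers: the finger opening in cm, from 0 to 9.3, then the shift along the tool's x, y, z in cm, then the turn about the tool's z in rad. In form: [[gripper, x, y, z, spin], ...]. A call has 1 to 12 rows; each row shifts and turns the commanded pose from where the row before left it, along the tool's axes as they then stand; what a row does not reach is not made up. A row lasts 1/10 s, in which the tool goes at most 50 mm and 8.59 degrees, less where a joint would pass 70% of its speed; a pose out of reach is approached as far as the arm can. A call is refused whole if a number of a shift passes 5 or a number of a turn 0.15, either way. A call with a gripper value outside its range is refused whole. The fingers move at their own pace and stop on an object; the grip force is fixed at half the most. Time passes only in rows, so rows that do not move let the fingers close. It gives the time, the measured TCP pose, the force and the opening at its end, in the units of the state.
- env.observe(): the state, without advancing time (a new reading comes with each control period).
- imaging.capture(name): name is "scene" or "top" or "wrist"; returns a dict with "color" (420x560x3 uint8, red, green, blue), "range_z" (420x560 float32, m along the optical axis (not along the pixel's ray), 0 where there is no reading), "fovy" (degrees; the focal length in pixels is half the picture's height over the tangent of half this angle, whatever the lens; pixels are square), "cx", "cy" (the principal point, pixels), "k1" (the pictures are not rectified: a ray, as slopes to the right and down, at radius r is drawn at 1 + k1 r^2 times it, then the intrinsics apply), "rvec" (rotation vector, rad) and "tvec" (3), from world to camera coordinates, as OpenCV has them; the wrist camera has in their place "T_tool_cam" (4x4, takes a point from camera to tool coordinates, whose origin is the TCP and whose axes are the flange's). Camera axes: x right, y down, z forward; pixel columns grow to the right and rows downward; lengths in m; the calibration is good to about 2 mm. A picture is of the moment at which its call begins: read the wrist's pose just before it.
- order.finish_job(): hands the job in, once; it reports no verdict.
The state is a dict: "t": time; "qpos": joint angles; "qvel": joint speeds; "joint_torque": joint torques, N m; "tool_pos": TCP position; "orientation": TCP orientation; "contact_force": force on the tool from outside, world axes, zero at the start; "torque": the same for the moment, N m; "finger_gap": opening from 0.0 (shut) to 1.0 (fully open).
Only numpy, scipy, OpenCV 4.12 (cv2) and the standard library are available. Lean on these libraries where they do the work, as an engineer would, in place of code of your own. Each camera call takes 0.05 s, during which the arm holds its last target. There are 200 camera calls.

## Task

Load the autosampler's tray feeder: with your fingertips, gently push the red-and-white barrier arm up past its balance point so that it stays raised by itself, then push the blue tube rack along its channel, under where the barrier was, until it is fully home against the dark back stop. Only push: do not pinch or force the barrier, do not lift or tip the rack, and leave the other things on the bench where they are.

Things in the scene. Friction and masses are not known exactly. Their poses are not given: they have to be found in the camera images.
- feeder: Tray feeder, fixed; place and yaw (within 0.38 rad) vary. Origin on the bench under the channel's middle, where the barrier crosses; x along the channel to the back stop, y left towards the pivot. Deck top 12 mm above the bench, 130 mm wide, x -150 to 110 mm. Guide rails 90 mm apart inside, 8 mm thick, tops 24 mm up, x -130 to 105 mm. Pivot post at y = 110 mm, 48 by 36 mm, 64 mm high.
- stop_face (a point): Middle of the top edge of the dark back stop's face, 45 mm above the bench, feeder x = +105 mm: the rack's front meets this face when home. Behind the stop stands a white housing, 200 mm wide, 66 mm high, feeder x 117 to 227 mm.
- pivot (a point): Axis of the barrier's hinge: 110 mm to the left of the channel's middle (feeder x = 0, y = +110 mm), 47 mm above the bench. The hinge axis is parallel to the feeder's x axis.
- barrier_tip (a point): Centre of the red 28 mm ball at the arm's free end, 185 mm from the pivot; moves with the arm. The arm is a 14 mm square bar, red and white. Lowered it crosses the channel from the pivot to the feeder's -y side, sloping up 15 degrees, ball 95 mm above the bench and 69 mm to the right of the channel's middle.
- barrier (a joint): Barrier angle in rad: 0 = lowered on its stop (arm 15 degrees above level); grows as the ball is pushed up and over towards feeder +y; 1.48 = raised stop (arm 100 degrees from level, just past upright). A steel counterweight at the hub balances it near 0.73: below, it falls back to 0; above, it falls on to 1.48 and stays. Takes 0.5 to 2 N at the ball; hinge lightly damped.
- rack: Loose blue tube rack in the channel on the robot's side of the barrier, 0.2 to 0.4 kg, 60 mm along the channel (x), 84 mm wide (y): solid block 45 mm high, capped tubes to 66 mm. Origin at the centre of its underside, 12 mm above the bench. With the barrier lowered its tubes run into the arm. It slides with friction and travels about 130 to 155 mm to be home.
- home (a point): Centre of the rack's underside when it is fully home, near enough 1 mm short of touching the back stop (feeder x = +74 mm, touching is +75 mm).
- amber_bottle: Bystander: amber bottle, 72 mm across, 140 mm high, origin under its centre.
- clear_bottle: Bystander: clear bottle with blue cap, 72 mm across, 150 mm high, origin under its centre.
- vial_jar: Bystander: small jar, white cap, 52 mm across, 60 mm high, origin under its centre.
- tip_box: Bystander: grey box with orange lid, 120 by 85 by 68 mm high, origin under its centre.
- mouse: Bystander: grey computer mouse, 100 by 58 by 30 mm high, origin under its centre.
- screwdriver: Bystander: screwdriver lying on the bench, 170 mm long.
Things that resemble listed ones, but are neither listed nor needed, are in the scene too. Of the things like the rack, leave any that is brown; of the rest the smaller one is meant.

How it is judged:
By the outcome, as a careful person would: the job done as asked, in the order asked, and still so for the second after the job is handed in, with the robot touching nothing.
It also fails if it takes over 58 s, if anything falls off the work surface, if the arm or the gripper's body presses on something with over 40 N, if the wrist force passes 120 N, or if a joint passes its speed limit or range.

## Working session

There is one attempt and no reset: what is moved stays moved. The work goes in short steps, Python scripts to look and compute and a shell command to move; the robot and the scene stay as the last step left them, time stands still between calls to the robot, and variables do not carry over. Pictures are saved under pics/ and viewed, about 8 in all and at most 12, crops included, and the job is handed in when it is done.

```bash
mkdir -p pics; cat > h.py <<'E'
import numpy as np, cv2
from bench import env, imaging, order
from scipy.spatial.transform import Rotation as R
def cap(n):
    s=env.observe(); c=imaging.capture(n); c['s']=s
    h=c['color'].shape[0]; c['f']=h/2/np.tan(np.radians(c['fovy'])/2)
    if 'rvec' in c:
        Rm=cv2.Rodrigues(np.array(c['rvec'],float))[0]; t=np.array(c['tvec'],float).ravel()
        c['Rw']=Rm.T; c['o']=-Rm.T@t
    else:
        T=np.array(c['T_tool_cam']); Rt=R.from_rotvec(s['orientation']).as_matrix()
        c['Rw']=Rt@T[:3,:3]; c['o']=Rt@T[:3,3]+np.array(s['tool_pos'])
    return c
def rays(c,uv):
    uv=np.atleast_2d(np.array(uv,float)); K=np.array([[c['f'],0,c['cx']],[0,c['f'],c['cy']],[0,0,1]])
    p=cv2.undistortPoints(uv[:,None],K,np.array([c['k1'],0,0,0,0.]))[:,0]
    return np.c_[p,np.ones(len(p))]
def plane(c,uv,z):
    d=rays(c,uv)@c['Rw'].T; return c['o']+d*((z-c['o'][2])/d[:,2:])
def cloud(c):
    v,u=np.mgrid[:420,:560]; d=rays(c,np.c_[u.ravel(),v.ravel()])
    P=(d*c['range_z'].reshape(-1,1))@c['Rw'].T+c['o']; P=P.reshape(420,560,3); P[c['range_z']<=0]=np.nan; return P
def save(c,n,box=None,k=1):
    im=c['color'][:,:,::-1]
    if box: im=im[box[1]:box[3],box[0]:box[2]]
    cv2.imwrite('pics/'+n,cv2.resize(im,None,fx=k,fy=k,interpolation=cv2.INTER_CUBIC))
E
python3 - <<'E'
from h import *
a=cap('top');b=cap('scene')
save(a,'top.png',k=1.4);save(b,'scene.png',k=1.4)
s=a['s'];print(s['tool_pos'],s['orientation'],s['t'],s['finger_gap'],R.from_rotvec(s['orientation']).as_matrix().round(3))
print(a['o'],b['o'],a['k1'])
E
```

```text
[0.19311745 0.69836759 0.24279455] [-4.22378867e-01 -3.11299357e+00  2.31221155e-03] 0.0 1.0008485163859737 [[-0.964  0.266 -0.   ]
 [ 0.266  0.964 -0.001]
 [-0.    -0.001 -1.   ]]
[ 0.3953128  -0.06698033  1.08168267] [0.81360495 0.47413727 1.1155012 ] -0.11952371301257292
```

View pics/top.png

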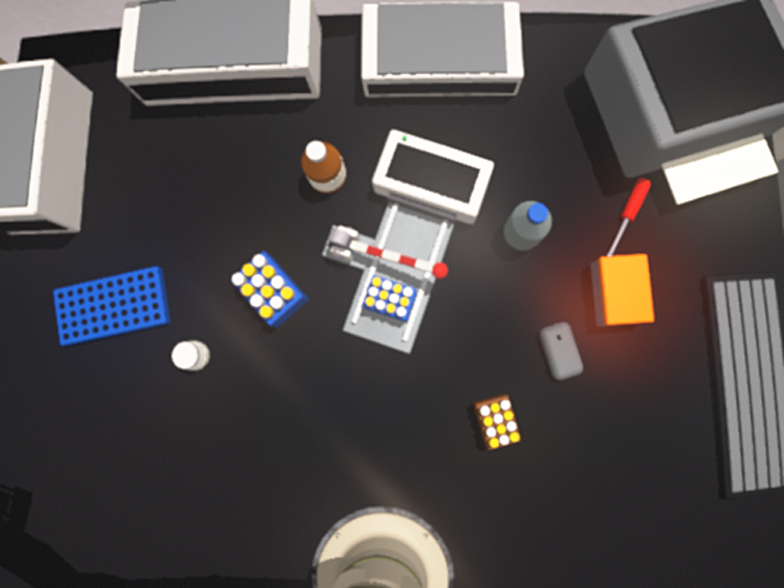

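View pics/scene.png

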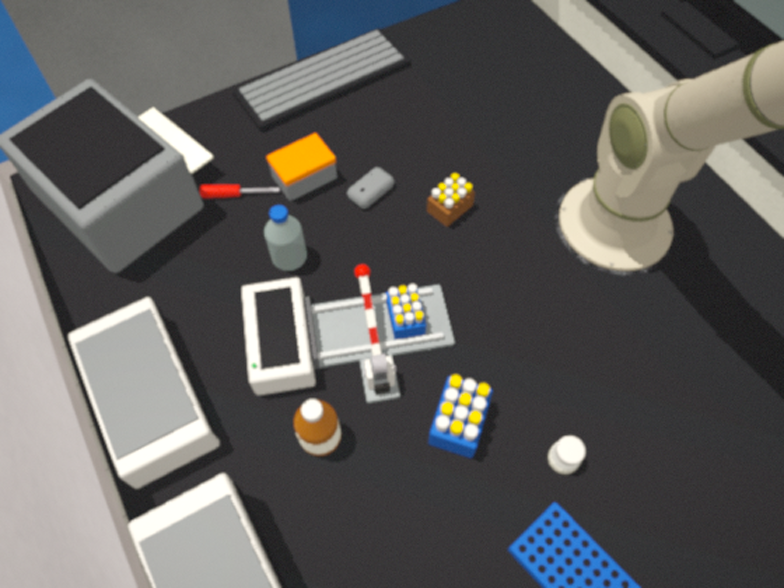

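Three things look like the rack. In top.png they are:
- a blue rack in the channel at (390,298)
- a larger blue rack on the bench at (268,288)
- a brown one at (497,422)

The one in the channel is the smaller of the blue ones, so it fits. I'll confirm that in a crop and measure the feeder from the housing, ball and rack.

```bash
python3 - <<'E'
from h import *
a=cap('top');b=cap('scene')
save(a,'crop.png',(150,80,420,270),2.9)
P=cloud(a)
def rect(m):
    n,l,st,_=cv2.connectedComponentsWithStats(m.astype(np.uint8)); i=1+st[1:,4].argmax()
    return cv2.minAreaRect(P[l==i][:,:2].astype(np.float32)*1000)
z=P[:,:,2]; roi=np.zeros(z.shape,bool); roi[85:165,258:360]=1
r=rect(roi&(z>.056)&(z<.076)); print('housing',r)
bp=cv2.boxPoints(r)
# ball & blue rack
for c,n in((a,'top'),(b,'scene')):
    h=cv2.cvtColor(c['color'],cv2.COLOR_RGB2HSV); H,S,V=cv2.split(h)
    red=((H<6)|(H>174))&(S>150)&(V>90)
    if n=='top': red[:,:300]=0; red[:,335:]=0; red[:175]=0; red[210:]=0
    else: red[:,:250]=0; red[:,266:]=0; red[:180]=0;red[200:]=0
    v,u=np.nonzero(red); uv=((u.min()+u.max())/2,(v.min()+v.max())/2)
    print(n,uv,len(u),u.min(),u.max(),v.min(),v.max(),'ball@.095',plane(c,uv,.095)[0])
hs=cv2.cvtColor(a['color'],cv2.COLOR_RGB2HSV)
m=(z>.046)&(z<.09); roi=np.zeros(z.shape,bool); roi[195:235,250:305]=1
print('rack',rect(m&roi))
deck=np.zeros(z.shape,bool); deck[140:255,240:330]=1
print('deck',rect(deck&(z>.006)&(z<.03)))
rc=np.array(r[0])
ball=plane(a,(1,1),.095)
E
```

```text
housing ((732.478515625, -97.92117309570312), (198.85235595703125, 112.5552978515625), 70.39952087402344)
top (np.float64(314.0), np.float64(193.0)) 90 309 319 188 198 ball@.095 [ 0.54800705 -0.10641116  0.095     ]
scene (np.float64(258.5), np.float64(192.5)) 88 253 264 188 197 ball@.095 [ 0.54427789 -0.11237208  0.095     ]
rack ((507.3149719238281, -18.61707305908203), (84.16345977783203, 60.182228088378906), 71.13435363769531)
deck ((513.0328979492188, 11.926856994628906), (185.99734497070312, 152.6800994873047), 70.41410827636719)
```

View pics/crop.png

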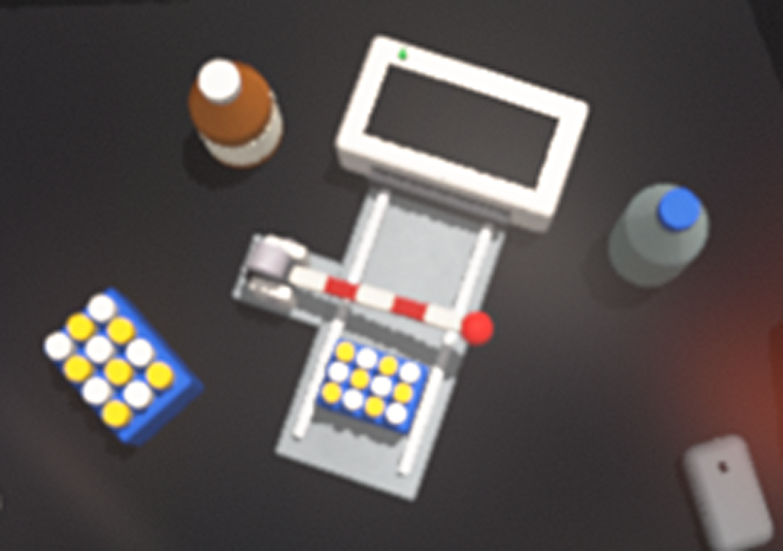

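The crop confirms it: the small blue rack with 12 tubes stands in the channel at crop (372,385), behind the red-and-white arm with its ball at (478,328). The larger blue one, at (120,365), is on the bench outside the channel.

- **Feeder:** origin is about (0.570, -0.040) with yaw -0.342, and the ball's measured position agrees with it.
- **Rack:** it sits at feeder x = -67 mm, so it has about 141 mm to travel.

First I'll shut the fingers and spin so that tool x = feeder +y and tool y = feeder +x.

```bash
cat >> h.py <<'E'
O=np.array([.5704,-.0402]); yaw=-.342
def feed(p): 
    c,s=np.cos(yaw),np.sin(yaw); d=np.asarray(p,float)[...,:2]-O
    return np.stack([d[...,0]*c+d[...,1]*s,-d[...,0]*s+d[...,1]*c],-1)
E
python3 -m creep '[[0,0,0,0,0.15],[0,0,0,0,0.15],[0,0,0,0,0.15],[0,0,0,0,0.15],[0,0,0,0,0.15],[0,0,0,0,0.15],[0,0,0,0,0.15],[0,0,0,0,0.15],[0,0,0,0,0.15],[0,0,0,0,0.15],[0,0,0,0,0.14],[0,0,0,0,0]]'
python3 -c "
from h import *
s=env.observe();print(feed(s['tool_pos']),s['tool_pos'],R.from_rotvec(s['orientation']).as_matrix().round(3),s['qpos'])"
```

```text
t: 1.4
tool_pos: [0.1928, 0.6988, 0.2432]
orientation: [2.565, 1.813, -0.0]
contact_force: [1.2, -0.0, 0.3]
finger_gap: 0.024
[-0.60359611  0.56954722] [0.19277083 0.69879155 0.24324141] [[ 0.334  0.943  0.   ]
 [ 0.943 -0.334 -0.001]
 [-0.001  0.    -1.   ]] [-1.65319131  0.6372281   0.45897663  1.61958952 -0.3264516   0.96238696
 -1.42426213]
```

```bash
python3 -m creep '[[0,-2.5,4.2,0,0],[0,-2.5,4.2,0,0],[0,-2.5,4.2,0,0],[0,-2.5,4.2,0,0],[0,-2.5,4.2,0,0],[0,-2.5,4.2,0,0],[0,-2.5,4.2,0,0],[0,-2.5,4.2,0,0],[0,-2.5,4.2,0,0],[0,-2.5,4.2,0,0],[0,-3,3.5,0,0],[0,-3,3.5,0,0]]'
python3 -c "
from h import *
s=env.observe();print(feed(s['tool_pos']),s['tool_pos'],R.from_rotvec(s['orientation']).as_matrix().round(3),s['qpos'])"
```

```text
t: 2.6
tool_pos: [0.5532, 0.2417, 0.2437]
orientation: [2.56, 1.821, 0.0]
contact_force: [1.2, 0.9, -0.2]
finger_gap: 0.004
[-0.1107297   0.25984859] [0.55322905 0.2417353  0.24371856] [[ 0.328  0.945  0.   ]
 [ 0.945 -0.328  0.   ]
 [ 0.     0.    -1.   ]] [-0.81276379  0.4835276   0.44963463  1.90593208 -0.28159726  0.81365674
 -0.54703925]
```

```bash
python3 -m creep '[[0,-4.7,1.35,0,0],[0,-4.7,1.35,0,0],[0,-4.7,1.35,0,0],[0,-4.7,1.35,0,0],[0,-4.7,1.35,0,0],[0,-4.7,1.35,0,0],[0,-4.7,1.35,0,0],[0,-4.7,1.35,0,0],[0,-2.0,0.3,0,0],[0,0,0,0,0]]'
python3 - <<'E'
from h import *
c=cap('wrist');s=c['s'];print(feed(s['tool_pos']),s['tool_pos'],R.from_rotvec(s['orientation']).as_matrix().round(3))
print(c['T_tool_cam'].round(3) if hasattr(c['T_tool_cam'],'round') else c['T_tool_cam'])
save(c,'w1.png',k=1.2)
H,S,V=cv2.split(cv2.cvtColor(c['color'],cv2.COLOR_RGB2HSV))
m=(((H<6)|(H>174))&(S>150)&(V>90)).astype(np.uint8)
P=cloud(c)
n,l,st,ce=cv2.connectedComponentsWithStats(m)
for i in range(1,n):
    if st[i,4]>60:
        q=plane(c,ce[i],.095); print(st[i],q,feed(q),'top z',np.nanmax(P[l==i][:,2]),feed(np.nanmedian(P[l==i],0)))
E
```

```text
t: 3.6
tool_pos: [0.5243, -0.1708, 0.244]
orientation: [2.565, 1.812, -0.001]
contact_force: [0.6, -0.3, 0.1]
finger_gap: 0.006
[ 0.00037391 -0.13848992] [ 0.52430663 -0.17079479  0.24399491] [[ 0.334  0.943  0.001]
 [ 0.943 -0.334 -0.001]
 [-0.001  0.001 -1.   ]]
[[-0.    -0.957 -0.289  0.082]
 [ 1.     0.    -0.001 -0.001]
 [ 0.001 -0.289  0.957 -0.141]
 [ 0.     0.     0.     1.   ]]
[271  34  16  37 583] [[ 0.56643775 -0.05251287  0.095     ]] [[ 0.00039661 -0.01292861]] top z 0.09183259675683536 [ 0.00040883 -0.0115452 ]
[263 107  32  32 791] [[ 0.54757708 -0.10597956  0.095     ]] [[ 0.00055947 -0.06962416]] top z 0.10997541726819593 [ 0.00051797 -0.06912795]
[434 346  64  14 641] [[ 0.66706267 -0.40957969  0.095     ]] [[ 0.21494411 -0.31556942]] top z 0.3206666018370544 [ 0.26820051 -0.37976969]
```

View pics/w1.png

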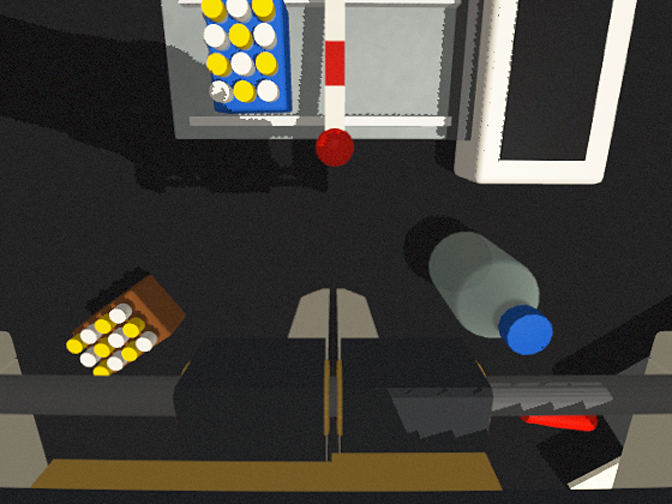

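The ball is at feeder (0, -70) mm in w1.png at (335,147), which matches the model. The clear bottle is close on the right, around (490,290), so I'll check its clearance before going down.

```bash
python3 - <<'E'
from h import *
c=cap('top');P=cloud(c);F=np.dstack([feed(P),P[:,:,2]])
roi=np.zeros(F.shape[:2],bool); roi[125:190,345:405]=1
q=F[roi&(F[:,:,2]>.03)]
print(q.min(0),q.max(0),np.median(q[q[:,2]>.12],0))
u=plane(c,(538/1.4,213/1.4),.15);print(feed(u))
E
```

```text
[-0.08469631 -0.16964644  0.57524032] [ 0.03904729 -0.08597133  0.713795  ] [-0.02930832 -0.12542752  0.64629402]
[[ 0.13520669 -0.19342947]]
```

```bash
python3 -m creep '[[0,3,-0.2,0,0],[0,0,0,3,0],[0,0,0,3,0],[0,0,0,3,0],[0,0,0,3,0],[0,0,0,2,0],[0,0,0,1,0],[0,0,0,0,0]]'
python3 -m creep '[[0,0.5,0,0,0],[0,0.4,0,0,0],[0,0.2,0,-0.2,0],[0,0.2,0,-0.4,0],[0,0,0,0,0]]'
python3 -c "
from h import *
s=env.observe();print(feed(s['tool_pos']),s['tool_pos'],s['contact_force'])"
```

```text
t: 4.5
tool_pos: [0.5332, -0.1364, 0.0926]
orientation: [-2.56, -1.818, 0.002]
contact_force: [-0.9, -0.1, 0.6]
finger_gap: 0.006
t: 5.0
tool_pos: [0.538, -0.1261, 0.1006]
orientation: [2.563, 1.814, 0.001]
contact_force: [-0.7, -4.5, -1.2]
finger_gap: 0.005
[-0.00171433 -0.09183066] [ 0.53798753 -0.12613742  0.1006396 ] [-0.74289446 -4.48159957 -1.17320477]
```

```bash
python3 -m creep '[[0,0.15,0,-0.55,0],[0,0.15,0,-0.55,0],[0,0.2,0,-0.6,0],[0,0,0,0,0]]'
python3 - <<'E'
from h import *
c=cap('wrist');s=c['s'];print(feed(s['tool_pos']),s['tool_pos'],s['contact_force'])
H,S,V=cv2.split(cv2.cvtColor(c['color'],cv2.COLOR_RGB2HSV))
m=(((H<6)|(H>174))&(S>150)&(V>60)).astype(np.uint8);P=cloud(c)
n,l,st,ce=cv2.connectedComponentsWithStats(m)
for i in range(1,n):
    if st[i,4]>150: print(st[i],'top z',np.nanmax(P[l==i][:,2]),feed(np.nanmedian(P[l==i],0)))
E
```

```text
t: 5.4
tool_pos: [0.5397, -0.1209, 0.1176]
orientation: [2.564, 1.815, 0.001]
contact_force: [0.6, -3.3, 0.5]
finger_gap: 0.009
[-0.00187102 -0.08632951] [ 0.53968485 -0.12090232  0.11757086] [ 0.58284583 -3.26383798  0.52021808]
[271   0  28  16 441] top z 0.08409570626908139 [0.00057265 0.04268944]
[ 270   79   31   65 1875] top z 0.10710892952228157 [ 0.00073009 -0.00625807]
[ 255  208   60   55 2590] top z 0.13029842510002107 [ 0.00040741 -0.0588232 ]
```

The ball is rising (top now at 130 mm) with about 3 N of contact, so I'll continue along the arc.

```bash
python3 -m creep '[[0,0.27,0,-0.65,0],[0,0.27,0,-0.65,0],[0,0.28,0,-0.65,0],[0,0.3,0,-0.65,0],[0,0.45,0,-0.65,0],[0,0.45,0,-0.65,0],[0,0.47,0,-0.65,0],[0,0.48,0,-0.65,0],[0,0,0,0,0]]'
python3 - <<'E'
from h import *
c=cap('wrist');s=c['s'];print(feed(s['tool_pos']),s['tool_pos'],s['contact_force'])
H,S,V=cv2.split(cv2.cvtColor(c['color'],cv2.COLOR_RGB2HSV))
m=(((H<6)|(H>174))&(S>150)&(V>60)).astype(np.uint8);P=cloud(c)
n,l,st,ce=cv2.connectedComponentsWithStats(m)
for i in range(1,n):
    if st[i,4]>150: print(st[i],'top z',np.nanmax(P[l==i][:,2]),feed(np.nanmedian(P[l==i],0)))
E
```

```text
t: 6.35
tool_pos: [0.5492, -0.0937, 0.1701]
orientation: [2.563, 1.814, 0.0]
contact_force: [-2.3, -9.0, 6.0]
finger_gap: 0.006
[-0.00203326 -0.05752633] [ 0.54919177 -0.09371284  0.17011659] [-2.34638067 -8.95730786  5.98301687]
[273  22  22  36 782] top z 0.10350801391297607 [0.0006646  0.06445725]
[ 272  101   26   49 1208] top z 0.1438760179325915 [0.00079234 0.0147199 ]
[ 256  203   58   57 2541] top z 0.17886991117842346 [ 0.00052074 -0.03005222]
```

The ball is at about 40° now, but friction is pulling down on it. I'll rise a little faster.

```bash
python3 -m creep '[[0,0,0,-0.3,0],[0,0.4,0,-0.55,0],[0,0.4,0,-0.55,0],[0,0.45,0,-0.55,0],[0,0.45,0,-0.55,0],[0,0.5,0,-0.5,0],[0,0,0,0,0]]'
python3 - <<'E'
from h import *
c=cap('wrist');s=c['s'];print(feed(s['tool_pos']),s['tool_pos'],s['contact_force'])
H,S,V=cv2.split(cv2.cvtColor(c['color'],cv2.COLOR_RGB2HSV))
m=(((H<6)|(H>174))&(S>150)&(V>60)).astype(np.uint8);P=cloud(c)
n,l,st,ce=cv2.connectedComponentsWithStats(m)
for i in range(1,n):
    if st[i,4]>150: print(st[i],'top z',np.nanmax(P[l==i][:,2]),feed(np.nanmedian(P[l==i],0)))
E
```

```text
t: 7.1
tool_pos: [0.5572, -0.0711, 0.1993]
orientation: [2.563, 1.817, 0.002]
contact_force: [0.4, -0.9, 0.0]
finger_gap: 0.007
[-0.00207591 -0.03349047] [ 0.55721255 -0.07105469  0.19929288] [ 0.39694382 -0.90983259  0.00747467]
[274  56  20  27 509] top z 0.1118950082298249 [0.0006341  0.07389425]
[272 117  25  38 867] top z 0.16230493380620473 [0.00070794 0.03230265]
[ 257  200   56   55 2389] top z 0.20373412831642687 [ 0.00056126 -0.00581103]
```

```bash
python3 -m creep '[[0,0.5,0,-0.5,0],[0,0.5,0,-0.45,0],[0,0.5,0,-0.45,0],[0,0.5,0,-0.4,0],[0,0.5,0,-0.4,0],[0,0.5,0,-0.35,0],[0,0.5,0,-0.3,0],[0,0.5,0,-0.3,0],[0,0,0,0,0],[0,0,0,0,0]]'
python3 - <<'E'
from h import *
c=cap('wrist');s=c['s'];print(feed(s['tool_pos']),s['tool_pos'],s['contact_force'])
H,S,V=cv2.split(cv2.cvtColor(c['color'],cv2.COLOR_RGB2HSV))
m=(((H<6)|(H>174))&(S>150)&(V>60)).astype(np.uint8);P=cloud(c)
n,l,st,ce=cv2.connectedComponentsWithStats(m)
for i in range(1,n):
    if st[i,4]>150: print(st[i],'top z',np.nanmax(P[l==i][:,2]),feed(np.nanmedian(P[l==i],0)))
E
```

```text
t: 8.15
tool_pos: [0.5698, -0.0344, 0.2301]
orientation: [2.564, 1.815, -0.0]
contact_force: [0.4, 0.1, -0.7]
finger_gap: 0.003
[-0.00248018  0.00523154] [ 0.56981797 -0.03443966  0.23013626] [ 0.39630003  0.1049024  -0.74119862]
[ 256   94   64   74 3433] top z 0.2449646261523487 [0.00068257 0.07688949]
```

The arm went over on its own: the ball's top is at 245 mm and there is no contact force. I'll go back behind the rack and check that the barrier stays up.

```bash
python3 -m creep '[[0,-0.5,-2,0,0],[0,0,-3,0,0],[0,0,-3,0,0],[0,0,-3,0,0],[0,0,-1.6,0,0],[0,0,0,3,0],[0,0,0,3,0],[0,0,0,3,0],[0,0,0,0,0]]'
python3 - <<'E'
from h import *
c=cap('scene');s=c['s'];print(feed(s['tool_pos']),s['tool_pos'],s['contact_force'],s['qpos'].round(2) if hasattr(s['qpos'],'round') else s['qpos'])
save(c,'s2.png',(140,100,480,355),2.3)
E
```

```text
t: 9.1
tool_pos: [0.4478, 0.0022, 0.1378]
orientation: [-2.563, -1.813, 0.007]
contact_force: [-0.1, -0.2, 0.1]
finger_gap: 0.006
[-0.12971077 -0.0011257 ] [0.4478238  0.00224085 0.13780945] [-0.10249713 -0.2373262   0.13704921] [-0.38  0.48  0.35  2.33 -0.42  0.39 -0.02]
```

View pics/s2.png

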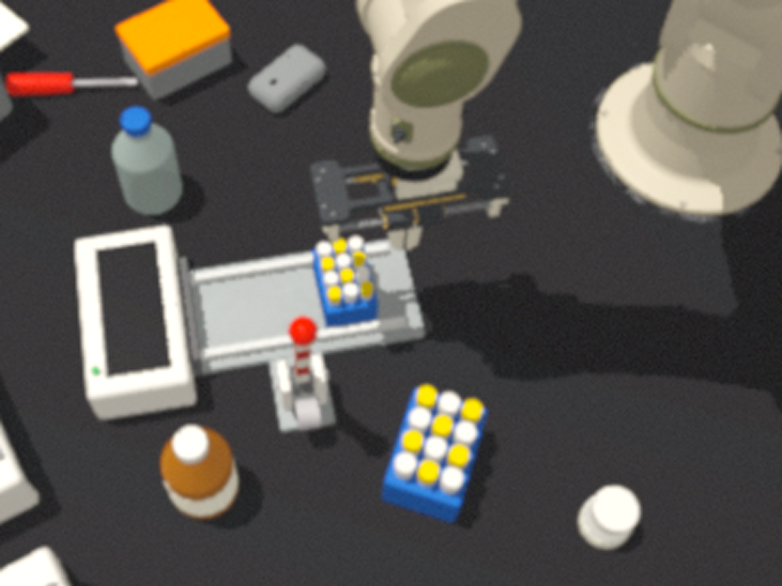

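The barrier stands raised by itself, with the ball at (303,330) above its post. The fingertips at (405,240) are behind the rack at (345,280). Next I'll go down and make contact.

```bash
python3 -m creep '[[0,0,0,2.5,0],[0,0,0,2.5,0],[0,0,0,2,0],[0,0,0,1.2,0],[0,0,0,0,0]]'
python3 -m creep '[[0,0.1,0.5,0,0],[0,0,0.5,0,0],[0,0,0.5,0,0],[0,0,0.5,0,0],[0,0,0.5,0,0],[0,0,0.5,0,0]]'
python3 -c "
from h import *
s=env.observe();print(feed(s['tool_pos']),s['tool_pos'],s['contact_force'])"
```

```text
t: 9.65
tool_pos: [0.4497, 0.0024, 0.0582]
orientation: [-2.565, -1.814, 0.0]
contact_force: [0.3, -0.9, 1.2]
finger_gap: 0.008
t: 10.25
tool_pos: [0.4769, -0.006, 0.0584]
orientation: [-2.562, -1.814, 0.002]
contact_force: [-4.3, 2.2, 4.8]
finger_gap: 0.005
[-0.09953691  0.00087895] [ 0.47692247 -0.00599006  0.05842551] [-4.27564575  2.19418279  4.76183555]
```

```bash
python3 -m creep '[[0,0,0.7,0,0],[0,0,1,0,0],[0,0,1,0,0],[0,0,1,0,0],[0,0,1,0,0],[0,0,1,0,0],[0,0,1,0,0],[0,0,1,0,0],[0,0,1,0,0],[0,0,0.7,0,0],[0,0,0.4,0,0],[0,0,0,0,0]]'
python3 - <<'E'
from h import *
c=cap('scene');s=c['s'];print(feed(s['tool_pos']),s['tool_pos'],s['contact_force'])
save(c,'s3.png',(160,150,360,310),3.8)
E
```

```text
t: 11.45
tool_pos: [0.5715, -0.0394, 0.0581]
orientation: [2.563, 1.814, 0.001]
contact_force: [0.0, -1.1, -0.7]
finger_gap: 0.005
[0.00077972 0.00116169] [ 0.57152416 -0.03936708  0.05809006] [ 0.00893426 -1.0720923  -0.6519423 ]
```

View pics/s3.png

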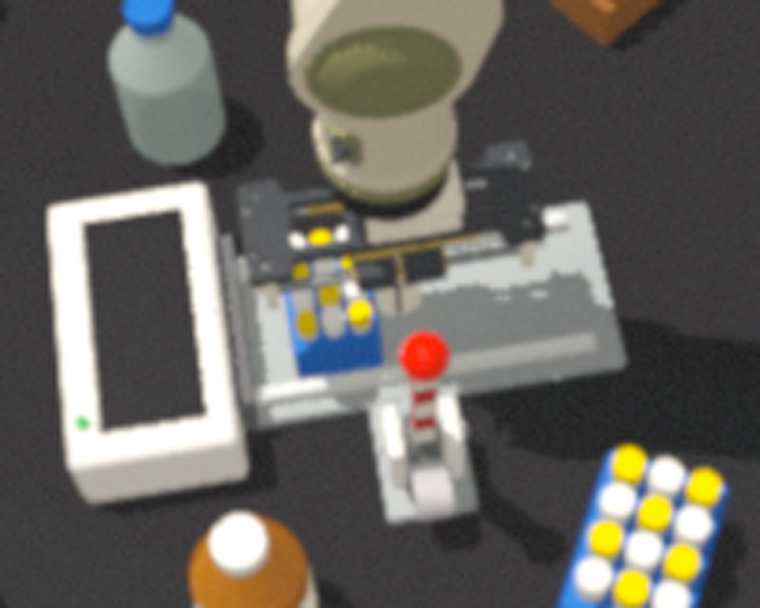

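The rack is upright and is sliding past the raised barrier, about 30 mm short of the stop in the picture. I'll continue slowly and watch the force.

```bash
python3 -m creep '[[0,0,0.4,0,0],[0,0,0.5,0,0],[0,0,0.5,0,0],[0,0,0.4,0,0],[0,0,0.2,0,0]]'; python3 -m creep '[[0,0,0.2,0,0],[0,0,0.2,0,0]]';python3 - <<'E'
from h import *
c=cap('scene');s=c['s'];print(feed(s['tool_pos']),s['contact_force'])
P=cloud(c);F=np.dstack([feed(P),P[:,:,2]]);hs=cv2.cvtColor(c['color'],cv2.COLOR_RGB2HSV)
m=(abs(hs[:,:,0].astype(int)-110)<14)&(hs[:,:,1]>150)&(abs(F[:,:,1])<.06)&(F[:,:,0]>-.05)&(F[:,:,0]<.12)&(F[:,:,2]>.02)&(F[:,:,2]<.075)
q=F[m];print(len(q),np.percentile(q,[1,5,50,95,99],0))
E
```

```text
t: 12.0
tool_pos: [0.5899, -0.0458, 0.0581]
orientation: [2.564, 1.815, 0.0]
contact_force: [-3.7, 0.4, 1.7]
finger_gap: 0.006
t: 12.2
tool_pos: [0.5929, -0.0469, 0.0581]
orientation: [-2.564, -1.815, 0.0]
contact_force: [-2.4, 0.9, 2.0]
finger_gap: 0.004
[0.02345192 0.00128488] [-2.4140497   0.92434518  1.98614496]
185 [[0.04120631 0.02725586 0.023611  ]
 [0.04308073 0.03128311 0.0288195 ]
 [0.06901342 0.03782667 0.05133664]
 [0.09433073 0.03989933 0.05913429]
 [0.09600877 0.04046944 0.06097145]]
```

About 7–8 mm remain.

```bash
python3 -m creep '[[0,0,0.2,0,0],[0,0,0.2,0,0],[0,0,0.1,0,0]]'; python3 -m creep '[[0,0,0.1,0,0]]'; python3 -m creep '[[0,0,0.1,0,0]]'; python3 -m creep '[[0,0,0.1,0,0]]'
```

```text
t: 12.55
tool_pos: [0.5981, -0.0487, 0.0581]
orientation: [2.564, 1.815, 0.0]
contact_force: [-2.6, 0.8, 0.1]
finger_gap: 0.008
t: 12.65
tool_pos: [0.5988, -0.0489, 0.0581]
orientation: [2.564, 1.815, 0.0]
contact_force: [-2.5, -0.1, 0.4]
finger_gap: 0.006
t: 12.75
tool_pos: [0.5996, -0.0492, 0.0581]
orientation: [-2.564, -1.815, 0.0]
contact_force: [-1.5, 0.4, 1.2]
finger_gap: 0.003
t: 12.85
tool_pos: [0.6002, -0.0495, 0.0581]
orientation: [-2.564, -1.814, 0.001]
contact_force: [-6.1, 1.8, 4.2]
finger_gap: 0.006
```

```bash
python3 -m creep '[[0,0,0.05,0,0]]'; python3 -m creep '[[0,0,0.05,0,0]]'
```

```text
t: 12.95
tool_pos: [0.6002, -0.0495, 0.0581]
orientation: [-2.563, -1.814, 0.002]
contact_force: [-6.3, 1.8, 5.1]
finger_gap: 0.003
t: 13.05
tool_pos: [0.6002, -0.0495, 0.0581]
orientation: [-2.562, -1.814, 0.002]
contact_force: [-7.9, 2.3, 5.7]
finger_gap: 0.006
```

```bash
python3 -m creep '[[0,0,0.1,0,0]]'; python3 -m creep '[[0,0,0.1,0,0],[0,0,0,0,0]]'
```

```text
t: 13.15
tool_pos: [0.6003, -0.0495, 0.0581]
orientation: [-2.561, -1.813, 0.004]
contact_force: [-11.6, 3.1, 10.3]
finger_gap: 0.004
t: 13.35
tool_pos: [0.6003, -0.0496, 0.0581]
orientation: [-2.56, -1.812, 0.006]
contact_force: [-11.5, 3.6, 10.5]
finger_gap: -0.0
```

The tool has stopped with the force rising to about 12 N along the channel, which means the rack is against the stop. I'll back off, lift clear and check.

```bash
python3 -m creep '[[0,0,-0.4,0,0],[0,0,-1.5,0,0],[0,0,-3,0,0],[0,0,-4,0,0],[0,0,-4,0,0],[0,0,-3,0,0],[0,0,0,-4,0],[0,0,0,-5,0],[0,0,0,-5,0],[0,0,0,0,0]]'
python3 - <<'E'
from h import *
c=cap('top');b=cap('scene');s=c['s'];print(feed(s['tool_pos']),s['tool_pos'],s['contact_force'])
save(b,'s4.png',(110,80,440,330),2.3);save(c,'t4.png',(150,80,420,270),2.9)
P=cloud(c);F=np.dstack([feed(P),P[:,:,2]])
m=(abs(F[:,:,1])<.05)&(F[:,:,0]>.0)&(F[:,:,0]<.115)&(F[:,:,2]>.05)&(F[:,:,2]<.09)
n,l,st,_=cv2.connectedComponentsWithStats(m.astype(np.uint8));i=1+st[1:,4].argmax()
print('rack',cv2.minAreaRect(F[l==i][:,:2].astype(np.float32)*1000))
H,S,V=cv2.split(cv2.cvtColor(c['color'],cv2.COLOR_RGB2HSV))
red=((H<6)|(H>174))&(S>150)&(F[:,:,2]>.2)&(F[:,:,2]<.26)
print('ball',np.median(F[red],0),red.sum())
E
```

```text
t: 14.35
tool_pos: [0.4568, 0.0022, 0.2033]
orientation: [2.56, 1.812, 0.015]
contact_force: [0.4, 0.7, -1.0]
finger_gap: 0.006
[-0.12121816  0.00180866] [0.45680867 0.00215708 0.20328087] [ 0.383988    0.65521065 -1.04812722]
rack ((78.61328125, -0.5052375793457031), (82.18514251708984, 64.34921264648438), 88.76368713378906)
ball [-0.00072564  0.13931577  0.23977313] 127
```

View pics/s4.png

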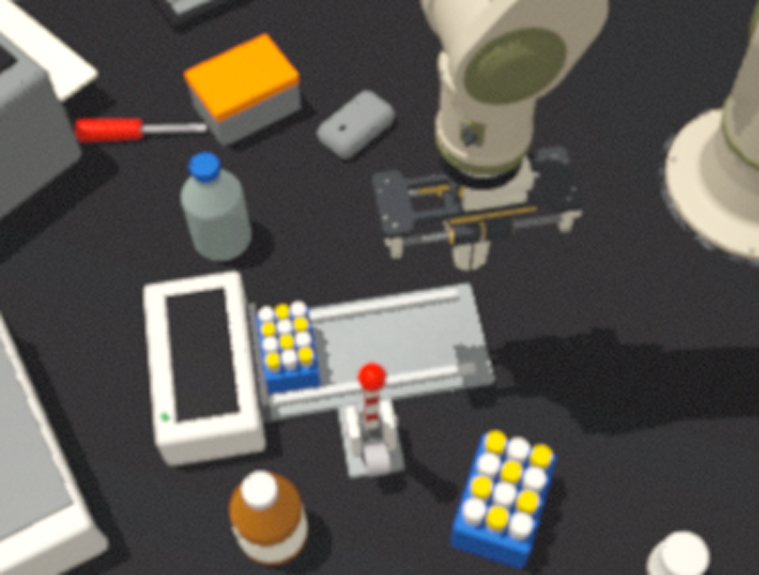

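View pics/t4.png

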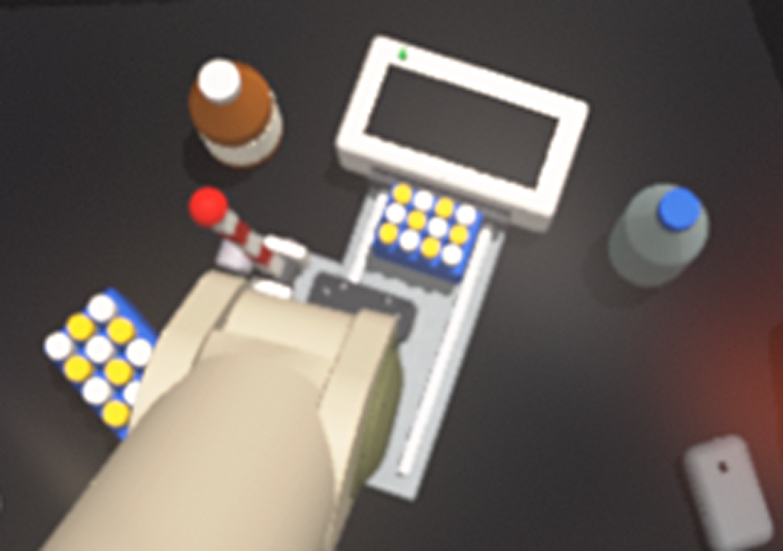

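In both views the rack is flush against the dark stop (s4 at (288,345), t4 at (430,225)). The barrier stands raised, with the ball at feeder y = 139 mm and its top at about 240 mm. The bystanders look unmoved and the robot is clear.

```bash
python3 -c "
from bench import order
print(order.finish_job())"
```

```text
the job is handed in; nothing more can be done
None
```

The barrier is raised and staying up by itself, and the rack is home against the back stop. I handed the job in at about 14.5 s; the hand-in gives no verdict.

- **Barrier:** I pushed the ball up along its arc with closed fingertips. The highest force I read was about 11 N, around 40°, where friction dragged on the ball until I raised the fingers faster. Past the balance point it fell on to its raised stop. The last check put the ball at feeder y ≈ 139 mm, top at about 240 mm.
- **Rack:** I slid the smaller blue rack about 140 mm along the channel with light forces. At the end the tool stopped moving while the force rose to about 12 N along the channel, plus about 10 N upward on the tool. The rack looked upright and flush with the stop in both final views.
- **Disagreement:** the last overhead depth fit gave the rack's centre as x = 78.6 mm and its length as 64 mm. Touching the stop would be 75 mm, and the rack is 60 mm long. I think the fit took in part of the stop's edge, since its rear edge (about 46 mm) and the force both fit a rack that is home.
- **Surroundings:** the bottles, mouse, tip box, screwdriver and larger blue rack looked unmoved in the final views; I did not measure them. The brown rack was outside those crops. The robot was clear of everything at hand-in.

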